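Fetch the finger plane from behind the bottles

TASK

I need the little brass plane from the back of the plywood tray, behind the bottles. First clear all three bottles out of the tray and stand them upright on the white board, then set the plane on its sole in the middle of the cork mat, and only then stand every bottle back in the tray, each on the very spot it came from. Knock no bottle over, and leave the wax tin, the mallet and the half-made box where they are.

Things in the scene. Friction and masses are not known exactly. Their poses are not given: they have to be found in the camera images.
- glue_bottle: Wood-glue bottle: yellow plastic, white label with red stripe, orange cap. Upright, round, 64 mm diameter up to 112 mm height, then shoulder and neck; round cap 32 mm diameter, 131 to 160 mm above the base (grip it at 149 mm, fingertips not below 128 mm). About 0.3 kg. Origin: centre of the underside; z up.
- oil_bottle: Oil bottle: amber glass, paper label, black cap. Upright, round, 64 mm diameter up to 112 mm height, then shoulder and neck; round cap 32 mm diameter, 131 to 160 mm above the base (grip it at 149 mm, fingertips not below 128 mm). About 0.3 kg. Origin: centre of the underside; z up.
- spirit_bottle: Spirit bottle: blue plastic, white label with a blue band, white cap. Upright, round, 64 mm diameter up to 112 mm height, then shoulder and neck; round cap 32 mm diameter, 131 to 160 mm above the base (grip it at 149 mm, fingertips not below 128 mm). About 0.3 kg. Origin: centre of the underside; z up.
- plane: Small brass finger plane, sole down at the back of the tray, about 8 mm from both its back wall and the bottles: a gripper fits only once they are gone, and only over its ends. 62 mm long (x, toe to +x), 34 wide (y); ends flat, upright, 20 mm high: grip lengthwise, fingertips 5 mm above the sole; middle rises to 38 mm. 0.18 kg. Origin: centre of the sole; z up.
- tray: Open plywood bench tray, fixed. 148 mm (x, front to back; the front is -x) by 290 mm (y), walls 30 mm high and 8 mm thick; the inner floor is 6 mm above the origin. The three bottles stand side by side in it along y, about 80 mm apart, 16 mm before its middle; the plane lies behind them (+x). Origin: centre of the underside.
- board: White-topped flat board on the bench beside the tray, fixed: the place to clear the bottles to. 270 mm (x) by 150 mm (y), top 10 mm above the origin. Origin: centre of the underside.
- cork_mat: Square brown cork mat on the bench at the other side of the tray, fixed: the place for the plane. 120 by 120 mm, top 6 mm above the origin. Origin: centre of the underside.
- wax_tin: Bystander: small round wax tin with red lid, 46 mm diameter, 23 mm high, in the back corner of the tray at its +y end. Origin: centre of the underside.
- mallet: Bystander: wooden mallet lying on the bench beyond the work; head 62 x 120 x 52 mm, round handle of 26 mm diameter reaching 259 mm from the origin along +x. Origin: centre of the head's underside.
- box_frame: Bystander: half-made shallow wooden box with a white bottom on the bench beyond the work, 130 (x) x 240 (y) x 40 mm. Origin: centre of the underside.

How it is judged:
By the outcome, as a careful person would: the job done as asked, in the order asked, and still so for the second after the job is handed in, with the robot touching nothing.
It also fails if it takes over 141 s, if anything falls off the work surface, if the arm or the gripper's body presses on something with over 40 N, if the wrist force passes 120 N, or if a joint passes its speed limit or range.

ROBOT

A 6-joint arm with a two-finger parallel gripper is mounted at the origin on the work surface. World frame = base frame: x ahead of the robot, y to its left, z up, the work surface at z = 0. Lengths are in m, angles in rad, forces in N, time in s.
With the tool pointing down it reaches from about 0.425 to 0.95 m from the base axis. Payload 14.7 kg.
Tool frame: the origin (TCP) lies midway between the tips of the shut fingers; the grasp point (between the pads) lies arm.pinch_z behind it (arm.pinch_z is the distance from the TCP to the grasp point, in m); z points along the fingers, y is the line along which they close (so a half turn about z gives the same grasp; the last joint's range is limited). The gripper opens to 85 mm and grips with 20 to 120 N. Pads are 22 mm wide; open, the fingers measure 114 mm over their backs; the gripper's body (76 mm by 85 mm) begins 54 mm behind the grasp point. The pads swing forward as they close: fully open they stand 13 mm farther back than shut.
Start: joints at [1.079, 0.48, 1.596, -0, 1.065, -0.047], TCP at [0.28, 0.587, 0.231] pointing down, gripper open.
Joint ranges: [-2.75, 2.75], [-0.82, 2.05], [0.23, 2.67], [-1.56, 4.7], [0.09, 2.69], [-2.92, 2.92]. Speed limits (rad/s): [1.89, 1.89, 2.39, 3.01, 3.01, 3.01].

INTERFACE

Orientations are given as a unit quaternion [x, y, z, w].
In Python, from bench import arm, optics, close_job gives the robot as it stands. The module is installed in compiled form; this text tells all that it offers.
- The arm moves only by the shell command python3 -m creep 'ROWS'. ROWS is JSON, one flat list of numbers, 5 for each row, row after row: the shift along the tool's x, y, z scaled (see below), then the turn about the tool's z scaled (see below), then the opening, from 0 (shut) to 1 (fully open). In form: [x, y, z, roll, grip, x, y, z, roll, grip, ...]. A call has 1 to 10 rows; each row is the pose to reach, as a shift and turn from the pose commanded when the call began, along the tool's axes at that moment; what a row does not reach only later rows make up. The controller multiplies each number of a shift by 500 mm and each number of a turn by 90 degrees. A row lasts 1/8 s, in which the tool goes at most 62.5 mm and 10.7 degrees, less where a joint would pass 70% of its speed; a pose out of reach is approached as far as the arm can. A call with a number of a shift or a turn outside -1 to 1 is refused whole. A call with a gripper value outside its range is refused whole. The fingers move at their own pace and stop on an object; the grip force is fixed at half the most. Time passes only in rows, so rows that repeat a pose let the fingers close. It gives the time, the measured TCP pose, the force, the opening and the grip force at its end, in the units of the state.
- arm.get_state(): the state, without advancing time (a new reading comes with each control period).
- optics.snapshot(name): name is "scene" or "top"; returns a dict with "color" (420x560x3 uint8, blue, green, red), "K" (3x3 intrinsics, pixels), "position" and "orientation" of the camera in the world. Camera axes: x right, y up, looking along -z (the intrinsics and any distortion apply to the point x, -y, -z); pixel columns grow to the right and rows downward; lengths in m; the calibration is good to about 2 mm. A picture is of the moment at which its call begins. There is no depth.
- close_job(): hands the job in; it is judged then, once.
The state is a dict: "clock": time; "q": joint angles; "dq": joint speeds; "tau": joint torques, N m; "tcp_pos": TCP position; "tool_rot": TCP orientation; "ft_force": force on the tool from outside, world axes, zero at the start; "wrist_torque": the same for the moment, N m; "opening": finger opening in m; "finger_force": force on a finger pad.
Only numpy, scipy, OpenCV 4.12 (cv2) and the standard library are available. Lean on these libraries where they do the work, as an engineer would, in place of code of your own. Each camera call takes 0.05 s, during which the arm holds its last target. There are 200 camera calls.

## Working session

There is one attempt and no reset: what is moved stays moved. The work goes in short steps, Python scripts to look and compute and a shell command to move; the robot and the scene stay as the last step left them, time stands still between calls to the robot, and variables do not carry over. Pictures are saved under pics/ and viewed, at most 14 in all, crops included, and the job is handed in when it is done.

```bash
mkdir -p pics; python3 - <<'E'
from bench import arm, optics
import cv2
s=arm.get_state(); print({k:s[k] for k in('clock','tcp_pos','tool_rot','opening')}, arm.pinch_z)
for n in('scene','top'):
    p=optics.snapshot(n); cv2.imwrite(f'pics/{n}0.png',p['color']); print(n,p['K'],p['position'],p['orientation'],[k for k in p])
E
```

```text
{'clock': 0.0, 'tcp_pos': array([0.27944995, 0.58638022, 0.23068523]), 'tool_rot': array([ 2.20569378e-01,  9.75371092e-01, -5.93640040e-04, -1.72670766e-04]), 'opening': 0.0854336508046874} 0.0187
scene [[392.37917776   0.         278.81813265]
 [  0.         392.37917776 210.30470271]
 [  0.           0.           1.        ]] [ 1.13605825 -0.33306955  0.79382486] [0.3005732  0.16670936 0.43971665 0.82976684] ['color', 'K', 'position', 'orientation']
top [[389.78418658   0.         280.3017154 ]
 [  0.         389.78418658 210.24210219]
 [  0.           0.           1.        ]] [ 0.57426506 -0.01480297  0.92485091] [ 0.01769743 -0.01418235 -0.69621043  0.71747941] ['color', 'K', 'position', 'orientation']
```

View pics/scene0.png

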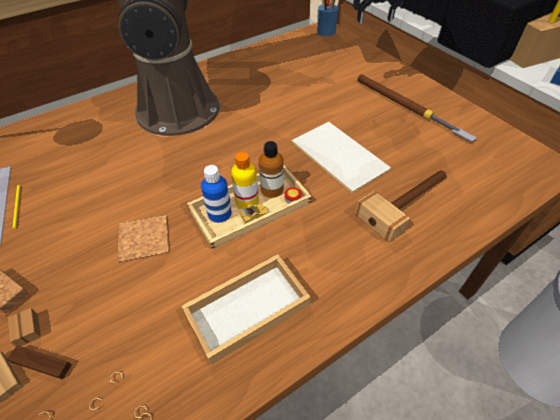

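View pics/top0.png

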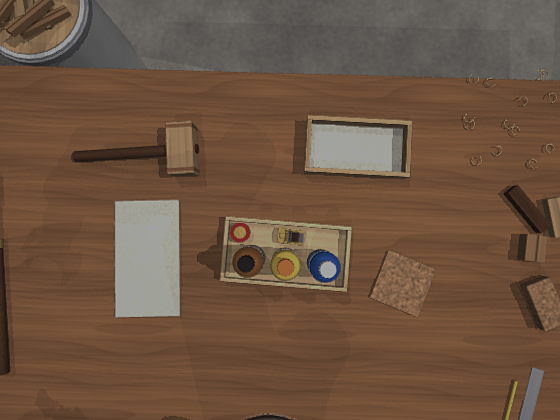

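The scene view shows the robot base at the back. The tray holds the blue (212,180), yellow (243,170) and amber (270,160) bottle caps, and the board is at (340,155). In the top view (up = +x, left = +y), the tray's corners are about (226,217), (351,227), (347,291) and (221,282). The caps are at (247,263), (286,267) and (328,270), the plane is at (290,236), the board spans (115–180, 200–317) and the mat is at (402,283).

```bash
python3 - <<'E'
import cv2,numpy as np
t=cv2.imread('pics/top0.png')[205:300,210:360]; s=cv2.imread('pics/scene0.png')[135:250,180:320]
a=cv2.resize(t,None,fx=5,fy=5,interpolation=cv2.INTER_CUBIC)
b=cv2.resize(s,None,fx=5,fy=5,interpolation=cv2.INTER_CUBIC)
for im,x0,y0 in((a,210,205),(b,180,135)):
    for x in range(0,im.shape[1],50): cv2.putText(im,str(x0+x//5),(x,8),0,.3,(255,255,255)); cv2.line(im,(x,8),(x,14),(255,255,255))
    for y in range(0,im.shape[0],50): cv2.putText(im,str(y0+y//5),(0,y+3),0,.3,(255,255,255))
cv2.imwrite('pics/topc.png',a); cv2.imwrite('pics/scc.png',b)
E
```

```text
(no output)
```

View pics/topc.png

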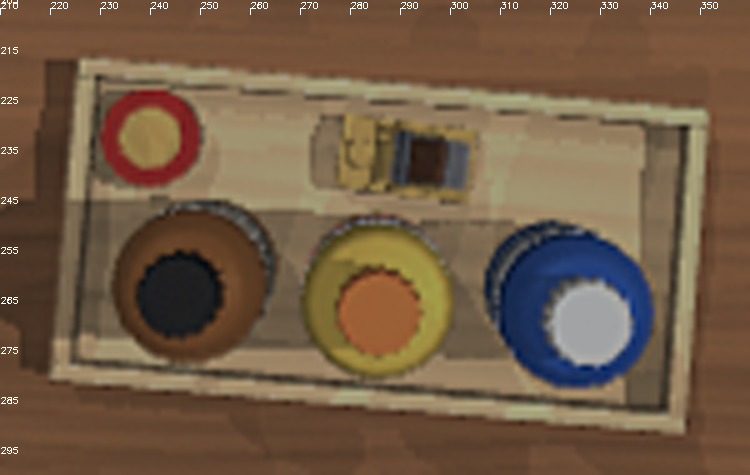

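View pics/scc.png

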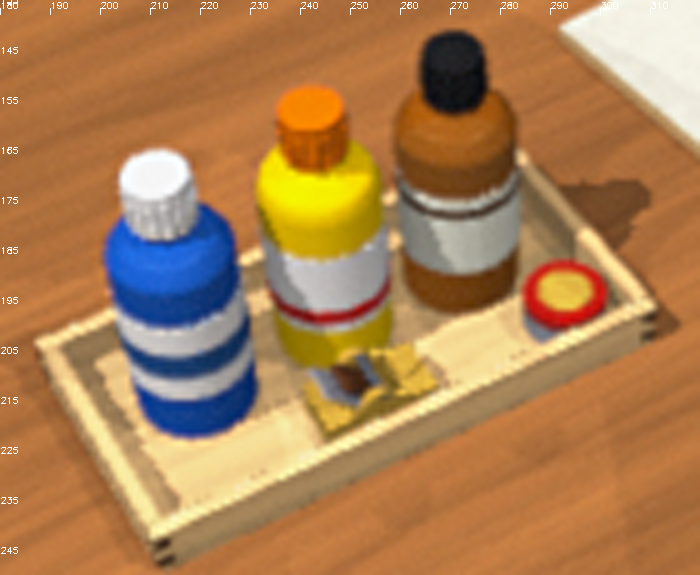

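The crops show the top-view cap centres at about (246,264), (286,267) and (328,270). The plane runs from (277,232) to (303,238), along the tray's y. In the scene view the cap tops are at about (271,144), (242,156) and (211,168). Next I triangulate.

```bash
cat > h.py <<'E'
import cv2,numpy as np
from bench import arm,optics
from scipy.spatial.transform import Rotation as R
def ray(p,uv):
    d=R.from_quat(p['orientation']).apply(np.linalg.inv(p['K'])@[uv[0],uv[1],1]*[1,-1,-1]); return np.array(p['position']),d
def onz(p,uv,z):
    o,d=ray(p,uv); return o+d*(z-o[2])/d[2]
def tri(p,a,q,b):
    o1,d1=ray(p,a);o2,d2=ray(q,b); t=np.linalg.lstsq(np.c_[d1,-d2],o2-o1,rcond=None)[0]
    x,y=o1+d1*t[0],o2+d2*t[1]; return (x+y)/2,np.linalg.norm(x-y)
def blob(im,lo,hi,box=None):
    m=cv2.inRange(cv2.cvtColor(im,cv2.COLOR_BGR2HSV),lo,hi)
    if box: k=np.zeros_like(m);x0,y0,x1,y1=box;k[y0:y1,x0:x1]=m[y0:y1,x0:x1];m=k
    c=cv2.findContours(m,cv2.RETR_EXTERNAL,cv2.CHAIN_APPROX_NONE)[0]
    return max(c,key=cv2.contourArea)
E
python3 - <<'E'
from h import *
np.set_printoptions(precision=4,suppress=True)
S=optics.snapshot('scene');T=optics.snapshot('top')
B={'oil':(((0,0,0),(180,255,50)),(236,252,256,275)),'glue':(((5,120,150),(15,255,255)),(274,255,298,280)),'spirit':(((0,0,120),(180,70,255)),(314,255,342,285))}
SC={'oil':(271,144.2),'glue':(242.4,155.6),'spirit':(211.4,168)}
for n,((lo,hi),bx) in B.items():
    c=blob(T['color'],lo,hi,bx);e=cv2.fitEllipse(c)
    P,err=tri(T,e[0],S,SC[n]); print(n,np.round(e[0],1),np.round(e[1],1),'tri',P,err,'onz.166',onz(T,e[0],.166),onz(S,SC[n],.166))
# tray rim corners (outer), top z=.030
for a,b in(((226.2,217),(311.3,195.5)),((351.4,227.3),(212.5,243)),((346.8,291),(187.7,203.5)),((220.3,280.7),None)):
    print('tray',onz(T,a,.03), tri(T,a,S,b) if b else '')
# plane ends at 20 mm + tray floor
print('plane top edge corners', [onz(T,u,.026)[:2] for u in((278.6,227.7),(277.7,242.5),(304.8,231),(303,245.3))])
print('plane scene',[onz(S,u,.026)[:2] for u in((254.7,205),(267.6,211.5),(245.6,222.0))], tri(T,(277.7,227.7),S,(267.6,211.5)))
for n,bx,z,lo,hi in(('board',(100,185,195,330),.01,(0,0,130),(180,60,255)),('mat',(365,245,440,320),.006,None,None)):
  if lo is None: continue
  r=cv2.minAreaRect(blob(T['color'],lo,hi,bx)); print(n,r,[onz(T,u,z)[:2] for u in cv2.boxPoints(r)],onz(T,r[0],z))
hsv=cv2.cvtColor(T['color'],cv2.COLOR_BGR2HSV); print(hsv[283,390:415:6],hsv[283,440:450:3])
print('mat',[onz(T,u,.006)[:2] for u in((387,251),(434,264),(418,315),(370,298))])
print('scene mat',onz(S,(143.5,239),.006))
E
```

```text
oil [245.4 263.4] [15.8 16.7] tri [0.5046 0.0561 0.1668] 0.004827301969347217 onz.166 [0.5033 0.0541 0.166 ] [0.505  0.0587 0.166 ]
glue [285.4 267.5] [14.6 14.8] tri [ 0.499  -0.0217  0.1655] 0.004818623242287135 onz.166 [ 0.4979 -0.0238  0.166 ] [ 0.5008 -0.0199  0.166 ]
spirit [327.6 269.5] [15.6 15.9] tri [ 0.4979 -0.1033  0.1685] 0.004371562632355277 onz.166 [ 0.4966 -0.1055  0.166 ] [ 0.4967 -0.1006  0.166 ]
tray [0.5953 0.114  0.03  ] (array([0.5971, 0.1173, 0.0262]), np.float64(0.006334783131828192))
tray [ 0.5803 -0.1738  0.03  ] (array([ 0.5826, -0.1708,  0.0233]), np.float64(0.009390067986072597))
tray [ 0.4353 -0.1665  0.03  ] (array([ 0.4361, -0.1645,  0.0259]), np.float64(0.006032729844886497))
tray [0.4497 0.1222 0.03  ] 
plane top edge corners [array([ 0.5744, -0.007 ]), array([ 0.5403, -0.006 ]), array([ 0.5686, -0.0675]), array([ 0.5357, -0.0643])]
plane scene [array([ 0.5418, -0.0205]), array([ 0.5792, -0.0049]), array([ 0.5769, -0.0689])] (array([ 0.575 , -0.0038,  0.021 ]), np.float64(0.002525370145758662))
board ((147.0, 258.0), (63.99999237060547, 115.99998474121094), 0.0) [array([0.3579, 0.3671]), array([0.6279, 0.3805]), array([0.6324, 0.2295]), array([0.3625, 0.2182])] [0.4943 0.2988 0.01  ]
[[ 14 109 110]
 [ 13 108 113]
 [ 13 111 133]
 [ 13 112 141]
 [ 13 111 115]] [[ 12 130 106]
 [ 13 130 106]
 [ 13 130 108]
 [ 13 129 109]]
mat [array([ 0.5275, -0.2627]), array([ 0.5005, -0.3731]), array([ 0.3813, -0.3374]), array([ 0.417, -0.225])]
scene mat [ 0.4648 -0.2995  0.006 ]
```

```bash
python3 -m creep '[-0.05,-0.04,0,0.06,1,-0.15,-0.13,0,0.15,1,-0.26,-0.23,0,0.25,1,-0.37,-0.33,0,0.35,1,-0.48,-0.43,0,0.45,1,-0.59,-0.53,0,0.55,1,-0.69,-0.62,0,0.63,1,-0.78,-0.7,0,0.69,1,-0.84,-0.75,0,0.716,1,-0.862,-0.764,0,0.716,1]'; cat >> h.py <<'E'
def go(x,y,z):
    s=arm.get_state(); r=R.from_quat(s['tool_rot']); m=r.as_matrix()
    print('clock %.2f'%s['clock'],'tcp',np.round(s['tcp_pos'],4),'az_y %.2f'%np.degrees(np.arctan2(m[1,1],m[0,1])),'open %.4f'%s['opening'],'F',np.round(s['ft_force'],1),'ff',np.round(s['finger_force'],1),
     'rows',np.round(r.inv().apply(np.array([x,y,z])-s['tcp_pos'])/.5,4))
E
python3 -c "
from h import *
go(.5046,.0561,.2307)
S=optics.snapshot('scene');cv2.imwrite('pics/s1.png',cv2.resize(S['color'][60:240,150:390],None,fx=3,fy=3))"
```

```text
clock: 1.45
tcp_pos: [0.505, 0.054, 0.2314]
tool_rot: [0.707, 0.707, 0.0, 0.0]
ft_force: [0.7, 0.0, -0.2]
opening: 0.0855
finger_force: 0.0
clock 1.45 tcp [0.505  0.054  0.2314] az_y -0.05 open 0.0855 F [ 0.7  0.  -0.2] ff 0.0 rows [ 0.0043 -0.0008  0.0014]
```

View pics/s1.png

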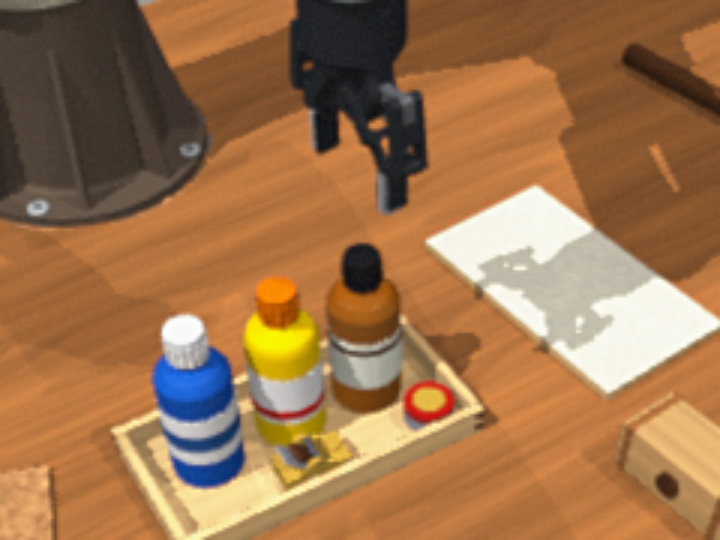

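The gripper's fingertips are at crop (325,145) and (393,208). Their midpoint (359,177) is directly above the black cap at (361,250), so I descend.

```bash
python3 -m creep '[0.004,0,0.03,0,1,0.004,0,0.08,0,1,0.004,0,0.13,0,1,0.004,0,0.17,0,1,0.004,0,0.193,0,1,0.004,0,0.193,0,1,0.004,0,0.193,0,1]'
python3 -c "
from h import *
go(.5046,.0561,.135)
S=optics.snapshot('scene');T=optics.snapshot('top')
a=cv2.resize(S['color'][100:220,190:330],None,fx=4,fy=4);b=cv2.resize(T['color'][200:300,200:360],None,fx=4.8,fy=4.8)[:480,100:340]
cv2.imwrite('pics/s2.png',np.hstack([a,b]))"
```

```text
clock: 2.38
tcp_pos: [0.5046, 0.0588, 0.1353]
tool_rot: [0.707, 0.708, 0.0, 0.0]
ft_force: [0.5, -0.6, 0.0]
opening: 0.0858
finger_force: 0.0
clock 2.38 tcp [0.5046 0.0588 0.1353] az_y 0.09 open 0.0858 F [ 0.5 -0.6  0. ] ff 0.0 rows [-0.0054  0.      0.0005]
```

View pics/s2.png

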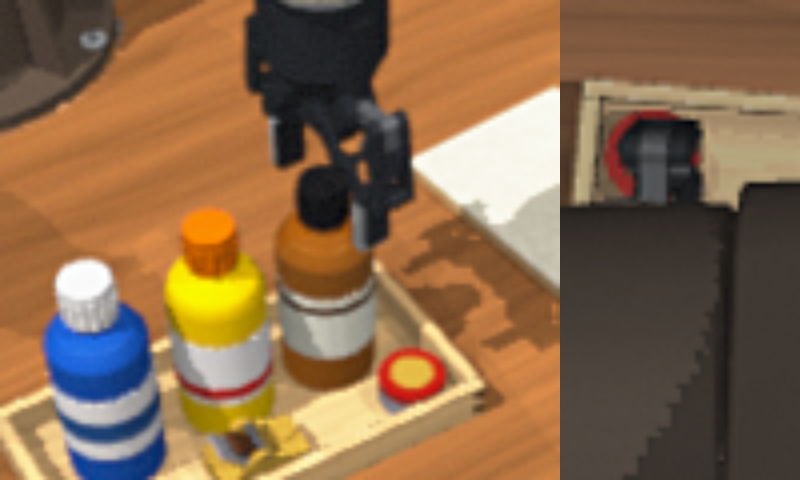

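The fingers straddle the black cap. Their tips are at crop (286,163) and (370,245), so the midpoint sits about 1 px right of the cap centre (325,198). I shift 2.5 mm back and grip.

```bash
python3 -m creep '[-0.005,0,0,0,1,-0.005,0,0,0,1,-0.005,0,0,0,0,-0.005,0,0,0,0,-0.005,0,0,0,0,-0.005,0,0,0,0,-0.005,0,0,0,0,-0.005,0,0,0,0,-0.005,0,0,0,0]'
python3 -c "
from h import *
go(.5046,.0561,.135)"
```

```text
clock: 3.6
tcp_pos: [0.5041, 0.056, 0.1349]
tool_rot: [0.707, 0.708, -0.0, -0.0]
ft_force: [-3.5, 0.7, 7.1]
opening: 0.0307
finger_force: 58.7
clock 3.60 tcp [0.5041 0.056  0.1349] az_y 0.08 open 0.0307 F [-3.5  0.7  7.1] ff 58.7 rows [ 0.0002  0.0011 -0.0001]
```

```bash
python3 -m creep '[0,0,-0.02,0,0,0,0,-0.06,0,0,0,0,-0.11,0,0,0,0,-0.16,0,0,0,0,-0.19,0,0,0,0,-0.2,0,0,0,0,-0.2,0,0]'
python3 -c "
from h import *
S=optics.snapshot('scene');T=optics.snapshot('top')
for a,b in(((180,317.5),(292.7,140)),((180,200),(353,188.5)),((115,200),(389.5,165)),((115,317.5),(330,123))): print(np.round(tri(T,a,S,b)[0],4))
go(.585,.300,.235)"
```

```text
clock: 4.47
tcp_pos: [0.5042, 0.056, 0.2346]
tool_rot: [0.707, 0.708, -0.0, -0.0]
ft_force: [0.9, 0.2, -3.6]
opening: 0.0305
finger_force: 60.0
[0.36   0.2223 0.0024]
[0.6345 0.229  0.018 ]
[0.6274 0.3756 0.0219]
[ 0.3531  0.3774 -0.0049]
clock 4.58 tcp [0.5039 0.0559 0.234 ] az_y 0.07 open 0.0307 F [ 0.4 -0.5 -3.6] ff 60.0 rows [ 0.4879  0.1628 -0.0022]
```

```bash
python3 -m creep '[0.02,0.007,0,0,0,0.06,0.02,0,0,0,0.12,0.04,0,0,0,0.19,0.063,0,0,0,0.26,0.086,0,0,0,0.33,0.11,0,0,0,0.4,0.133,0,0,0,0.45,0.15,0,0,0,0.48,0.16,0,0,0,0.488,0.163,0,0,0]'; python3 -m creep '[0,0,0,0,0,0,0,0,0,0,0,0,0.05,0,0,0,0,0.1,0,0,0,0,0.14,0,0,0,0,0.165,0,0,0,0,0.178,0,0,0,0,0.182,0,0,0,0,0.182,0,0]'
python3 -c "
from h import *
go(.585,.300,.139)"
```

```text
clock: 5.82
tcp_pos: [0.5854, 0.3008, 0.2342]
tool_rot: [0.706, 0.708, -0.0, -0.0]
ft_force: [-0.4, 0.1, -2.9]
opening: 0.0306
finger_force: 59.9
clock: 6.95
tcp_pos: [0.5858, 0.3002, 0.1443]
tool_rot: [0.707, 0.708, 0.0, 0.0]
ft_force: [0.5, -0.3, -3.5]
opening: 0.0306
finger_force: 59.9
clock 6.95 tcp [0.5858 0.3002 0.1443] az_y 0.07 open 0.0306 F [ 0.5 -0.3 -3.5] ff 59.9 rows [-0.0003 -0.0017  0.0106]
```

Weight still hangs on the gripper. I lower in 1 mm steps to contact.

```bash
python3 -m creep '[0,0,0.004,0,0,0,0,0.006,0,0,0,0,0.008,0,0,0,0,0.009,0,0,0,0,0.009,0,0]'; python3 -m creep '[0,0,0.001,0,0,0,0,0.001,0,0]' | grep -E "tcp|force"
```

```text
clock: 7.58
tcp_pos: [0.5855, 0.3, 0.1392]
tool_rot: [0.707, 0.708, -0.0, -0.0]
ft_force: [-0.3, 0.9, -3.8]
opening: 0.0305
finger_force: 59.9
tcp_pos: [0.5856, 0.3001, 0.1389]
ft_force: [0.0, 0.9, 0.2]
finger_force: 60.4
```

```bash
python3 -m creep '[0,0,0.001,0,0,0,0,0.001,0,1,0,0,0.001,0,1,0,0,0.001,0,1,0,0,0.001,0,1,0,0,0.001,0,1,0,0,-0.05,0,1,0,0,-0.13,0,1,0,0,-0.19,0,1,0,0,-0.2,0,1]'
python3 -c "
from h import *
go(.499,-.0217,.238)"
```

```text
clock: 9.07
tcp_pos: [0.5865, 0.3006, 0.2411]
tool_rot: [0.707, 0.708, 0.002, 0.001]
ft_force: [-0.6, 0.4, 1.1]
opening: 0.0852
finger_force: 0.0
clock 9.07 tcp [0.5865 0.3006 0.2411] az_y 0.08 open 0.0852 F [-0.6  0.4  1.1] ff 0.0 rows [-0.6443 -0.176   0.0047]
```

```bash
python3 -m creep '[-0.03,-0.01,0,0,1,-0.1,-0.027,0,0,1,-0.19,-0.051,0,0,1,-0.28,-0.076,0,0,1,-0.37,-0.1,0,0,1,-0.46,-0.125,0,0,1,-0.54,-0.146,0,0,1,-0.6,-0.162,0,0,1,-0.635,-0.172,0,0,1,-0.643,-0.174,0,0,1]'; python3 -m creep '[0,0,0,0,1,0,0,0,0,1]'
python3 -c "
from h import *
go(.499,-.0217,.135)"
```

```text
clock: 10.32
tcp_pos: [0.4982, -0.0223, 0.2383]
tool_rot: [0.707, 0.707, -0.0, -0.0]
ft_force: [-0.1, 0.8, 0.6]
opening: 0.0853
finger_force: 0.0
clock: 10.58
tcp_pos: [0.4992, -0.0208, 0.2387]
tool_rot: [0.706, 0.708, 0.0, -0.0]
ft_force: [0.5, -0.0, -0.5]
opening: 0.0854
finger_force: 0.0
clock 10.57 tcp [ 0.4992 -0.0208  0.2387] az_y 0.12 open 0.0854 F [ 0.5 -0.  -0.5] ff 0.0 rows [-0.0019 -0.0003  0.2073]
```

```bash
python3 -m creep '[-0.002,0,0.03,0,1,-0.002,0,0.08,0,1,-0.002,0,0.14,0,1,-0.002,0,0.18,0,1,-0.002,0,0.2,0,1,-0.002,0,0.207,0,1,-0.002,0,0.207,0,1,-0.002,0,0.207,0,1]';python3 -m creep '[0,0,0,0,0,0,0,0,0,0,0,0,0,0,0,0,0,0,0,0,0,0,0,0,0,0,0,0,0,0,0,0,0,0,0]'
python3 -c "
from h import *
go(.499,-.0217,.135)"
```

```text
clock: 11.58
tcp_pos: [0.4994, -0.0226, 0.1359]
tool_rot: [0.707, 0.708, 0.0, 0.0]
ft_force: [0.4, -0.9, 0.7]
opening: 0.0855
finger_force: 0.0
clock: 12.45
tcp_pos: [0.4989, -0.0225, 0.1356]
tool_rot: [0.707, 0.708, 0.0, 0.0]
ft_force: [-3.3, 0.1, 7.5]
opening: 0.03
finger_force: 58.6
clock 12.45 tcp [ 0.4989 -0.0225  0.1356] az_y 0.08 open 0.0300 F [-3.3  0.1  7.5] ff 58.6 rows [0.0017 0.0002 0.0013]
```

```bash
python3 -m creep '[0,0,-0.02,0,0,0,0,-0.06,0,0,0,0,-0.12,0,0,0,0,-0.17,0,0,0,0,-0.195,0,0,0,0,-0.2,0,0,0,0,-0.2,0,0]'; python3 -m creep '[0.03,0,0,0,0,0.09,-0.001,0,0,0,0.17,-0.002,0,0,0,0.26,-0.003,0,0,0,0.35,-0.005,0,0,0,0.44,-0.006,0,0,0,0.53,-0.007,0,0,0,0.6,-0.008,0,0,0,0.635,-0.008,0,0,0,0.645,-0.008,0,0,0]'; python3 -m creep '[0,0,0,0,0,0,0,0,0,0,0,0,0.05,0,0,0,0,0.1,0,0,0,0,0.14,0,0,0,0,0.17,0,0,0,0,0.187,0,0,0,0,0.19,0,0,0,0,0.19,0,0]'
```

```text
clock: 13.32
tcp_pos: [0.4986, -0.0225, 0.2347]
tool_rot: [0.707, 0.708, -0.0, -0.0]
ft_force: [0.2, -0.2, -2.2]
opening: 0.0302
finger_force: 59.7
clock: 14.58
tcp_pos: [0.494, 0.3007, 0.2347]
tool_rot: [0.706, 0.708, -0.001, -0.0]
ft_force: [0.5, 0.1, -2.4]
opening: 0.0305
finger_force: 59.7
clock: 15.7
tcp_pos: [0.4948, 0.3001, 0.1407]
tool_rot: [0.707, 0.708, 0.0, 0.0]
ft_force: [-0.0, 1.3, -2.2]
opening: 0.0304
finger_force: 59.7
```

```bash
python3 -m creep '[0,0,0.001,0,0,0,0,0.002,0,0,0,0,0.003,0,0,0,0,0.003,0,0]';  python3 -m creep '[0,0,0.001,0,0,0,0,0.001,0,0]'
```

```text
clock: 16.2
tcp_pos: [0.4948, 0.3003, 0.1396]
tool_rot: [0.707, 0.708, 0.0, 0.0]
ft_force: [-2.8, -0.7, 9.4]
opening: 0.0305
finger_force: 61.1
clock: 16.45
tcp_pos: [0.4948, 0.3003, 0.1396]
tool_rot: [0.707, 0.708, 0.001, 0.0]
ft_force: [-4.9, -1.7, 16.2]
opening: 0.0305
finger_force: 61.8
```

```bash
python3 -m creep '[0,0,-0.001,0,0,0,0,-0.001,0,1,0,0,-0.001,0,1,0,0,-0.001,0,1,0,0,-0.001,0,1,0,0,-0.001,0,1,0,0,-0.05,0,1,0,0,-0.13,0,1,0,0,-0.19,0,1,0,0,-0.2,0,1]'; python3 -m creep '[-0.03,0,0,0,1,-0.11,0,0,0,1,-0.21,0.002,0,0,1,-0.32,0.003,0,0,1,-0.43,0.004,0,0,1,-0.54,0.005,0,0,1,-0.65,0.006,0,0,1,-0.74,0.006,0,0,1,-0.795,0.006,0,0,1,-0.807,0.006,0,0,1]'; python3 -m creep '[0,0,0,0,1,0,0,0,0,1,0,0,0,0,1]'
python3 -c "
from h import *
go(.4979,-.1033,.135)"
```

```text
clock: 17.7
tcp_pos: [0.4955, 0.3005, 0.2404]
tool_rot: [0.707, 0.708, 0.002, 0.0]
ft_force: [0.0, 0.4, 0.4]
opening: 0.0853
finger_force: 0.0
clock: 18.95
tcp_pos: [0.4968, -0.1053, 0.2371]
tool_rot: [0.708, 0.707, -0.001, -0.001]
ft_force: [0.2, 0.9, -0.5]
opening: 0.0856
finger_force: 0.0
clock: 19.32
tcp_pos: [0.498, -0.1027, 0.2382]
tool_rot: [0.706, 0.708, -0.0, -0.0]
ft_force: [0.2, -0.8, 0.2]
opening: 0.0849
finger_force: 0.0
clock 19.32 tcp [ 0.498  -0.1027  0.2382] az_y 0.14 open 0.0849 F [ 0.2 -0.8  0.2] ff 0.0 rows [-1.200e-03 -2.000e-04  2.065e-01]
```

```bash
python3 -m creep '[-0.001,0,0.03,0,1,-0.001,0,0.08,0,1,-0.001,0,0.14,0,1,-0.001,0,0.18,0,1,-0.001,0,0.2,0,1,-0.001,0,0.206,0,1,-0.001,0,0.206,0,1,-0.001,0,0.206,0,1]';python3 -m creep '[0,0,0,0,0,0,0,0,0,0,0,0,0,0,0,0,0,0,0,0,0,0,0,0,0,0,0,0,0,0,0,0,0,0,0]'
python3 -m creep '[0,0,-0.02,0,0,0,0,-0.06,0,0,0,0,-0.12,0,0,0,0,-0.17,0,0,0,0,-0.195,0,0,0,0,-0.2,0,0,0,0,-0.2,0,0]';python3 -c "
from h import *
go(.405,.3,.235)"
```

```text
clock: 20.32
tcp_pos: [0.4985, -0.1041, 0.1359]
tool_rot: [0.707, 0.708, 0.0, 0.001]
ft_force: [-0.7, -0.8, -0.4]
opening: 0.0852
finger_force: 0.0
clock: 21.2
tcp_pos: [0.498, -0.1041, 0.1356]
tool_rot: [0.707, 0.708, -0.0, 0.0]
ft_force: [-3.1, 0.5, 8.0]
opening: 0.0306
finger_force: 58.7
clock: 22.08
tcp_pos: [0.4977, -0.1039, 0.2347]
tool_rot: [0.707, 0.708, -0.0, -0.0]
ft_force: [1.1, 0.3, -2.3]
opening: 0.0304
finger_force: 59.6
clock 22.07 tcp [ 0.4977 -0.1039  0.2347] az_y 0.08 open 0.0304 F [ 1.1  0.3 -2.3] ff 59.6 rows [ 8.081e-01 -1.843e-01 -2.000e-04]
```

```bash
python3 -m creep '[0.03,-0.007,0,0,0,0.11,-0.025,0,0,0,0.21,-0.048,0,0,0,0.32,-0.073,0,0,0,0.43,-0.098,0,0,0,0.54,-0.123,0,0,0,0.65,-0.148,0,0,0,0.74,-0.168,0,0,0,0.795,-0.181,0,0,0,0.808,-0.184,0,0,0]'; python3 -m creep '[0,0,0,0,0,0,0,0,0,0,0,0,0.05,0,0,0,0,0.1,0,0,0,0,0.14,0,0,0,0,0.17,0,0,0,0,0.187,0,0,0,0,0.192,0,0,0,0,0.192,0,0]'; python3 -m creep '[0,0,0.001,0,0,0,0,0.001,0,0]'
```

```text
clock: 23.32
tcp_pos: [0.404, 0.3015, 0.2345]
tool_rot: [0.706, 0.708, -0.001, -0.0]
ft_force: [-0.3, 0.8, -1.2]
opening: 0.0307
finger_force: 59.7
clock: 24.45
tcp_pos: [0.4059, 0.3, 0.1398]
tool_rot: [0.707, 0.708, 0.0, 0.0]
ft_force: [0.7, 0.7, -1.9]
opening: 0.0308
finger_force: 59.7
clock: 24.7
tcp_pos: [0.4059, 0.3002, 0.1396]
tool_rot: [0.707, 0.708, 0.001, 0.0]
ft_force: [-2.7, -0.3, 7.0]
opening: 0.0305
finger_force: 61.0
```

```bash
python3 -m creep '[0,0,0,0,0,0,0,0,0,1,0,0,0,0,1,0,0,0,0,1,0,0,0,0,1,0,0,0,0,1,0,0,-0.05,0,1,0,0,-0.13,0,1,0,0,-0.19,0,1,0,0,-0.2,0,1]'
python3 -c "
from h import *
S=optics.snapshot('scene');T=optics.snapshot('top')
cv2.imwrite('pics/s3r.png',S['color']);cv2.imwrite('pics/t3r.png',T['color'])
a=cv2.resize(S['color'][100:250,180:400],None,fx=3.6,fy=3.6)[:300*2,:400*2];b=cv2.resize(T['color'][210:300,215:355],None,fx=5.7,fy=5.7,interpolation=cv2.INTER_CUBIC)
cv2.imwrite('pics/s3.png',a);cv2.imwrite('pics/t3.png',b)"
```

```text
clock: 25.95
tcp_pos: [0.4064, 0.3004, 0.2407]
tool_rot: [0.707, 0.708, 0.002, 0.0]
ft_force: [-0.0, -0.7, 0.0]
opening: 0.0851
finger_force: 0.0
```

View pics/s3.png

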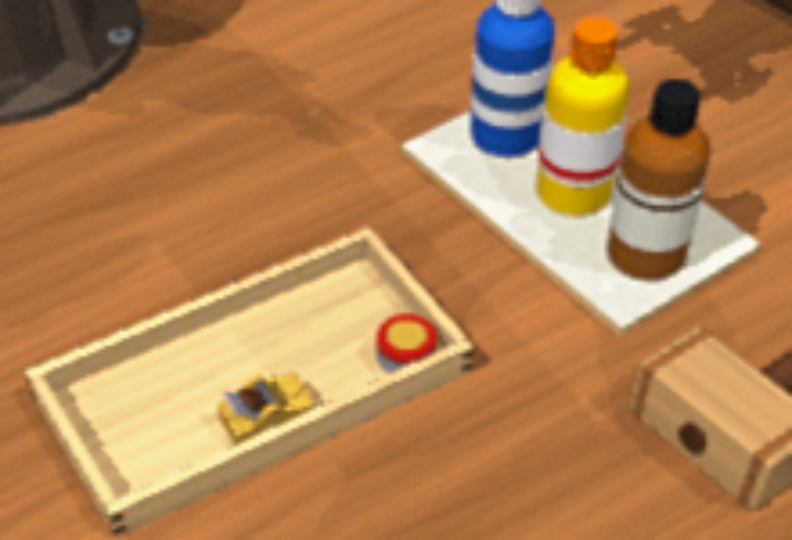

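View pics/t3.png

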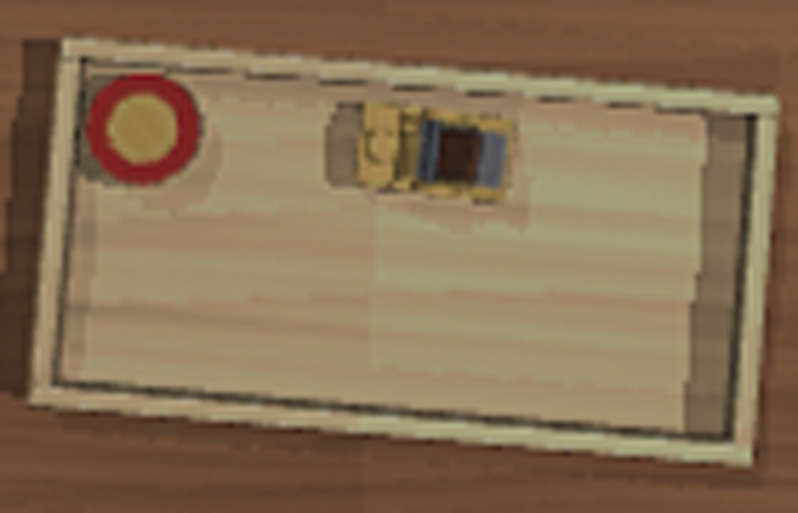

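The scene crop shows all three bottles upright on the board and the plane alone at (268,405). In the top crop, the plane's corners are about (364,101), (358,188), (517,115) and (511,203).

```bash
python3 - <<'E'
from h import *
np.set_printoptions(precision=4,suppress=True)
S=optics.snapshot('scene');T=optics.snapshot('top')
t=[np.array(p)/5.7+(214.6,209.6) for p in((364,101),(358,188),(511,203),(517,115))]
W=np.array([onz(T,u,.026)[:2] for u in t]); print(W,W.mean(0))
d=(W[0]+W[1])/2-(W[2]+W[3])/2; print('len',np.linalg.norm(d),'az',np.degrees(np.arctan2(d[1],d[0])))
s=[np.array(p)/3.6+(179.6,99.6) for p in((318,398),(298,372),(219,402),(232,428))]
print([onz(S,u,.026) for u in s])
for i in(0,1): print('tri',tri(T,t[i],S,s[i]))
# mat by top: corners; scene corners
mt=((387,251),(434,264),(418,315),(370,298)); ms=None
print('mat T',np.mean([onz(T,u,.006)[:2] for u in mt],0))
h=cv2.cvtColor(S['color'],cv2.COLOR_BGR2HSV); 
for im,bx,P in((T,(362,243,442,322),'top'),(S,(105,205,180,270),'scene')):
    g=cv2.GaussianBlur(im['color'],(5,5),0); x0,y0,x1,y1=bx
    lab=cv2.cvtColor(im['color'],cv2.COLOR_BGR2LAB)[y0:y1,x0:x1].astype(np.float32)
    v=cv2.blur(cv2.absdiff(lab[:,:,0],cv2.blur(lab[:,:,0],(5,5))),(5,5)); m=(v>cv2.threshold(cv2.normalize(v,None,0,255,cv2.NORM_MINMAX).astype(np.uint8),0,255,cv2.THRESH_OTSU)[0]/255*(v.max()-v.min())+v.min()).astype(np.uint8)
    c=max(cv2.findContours(cv2.morphologyEx(m,cv2.MORPH_OPEN,np.ones((5,5))),0,1)[0],key=cv2.contourArea); r=cv2.minAreaRect(c); M=cv2.moments(c)
    u=(M['m10']/M['m00']+x0,M['m01']/M['m00']+y0); print(P,r,u,onz(im,u,.006))
go(.557,-.035,.24)
E
```

```text
[[ 0.5753 -0.0067]
 [ 0.5401 -0.0053]
 [ 0.536  -0.0672]
 [ 0.5715 -0.0686]] [ 0.5557 -0.0369]
len 0.06202947865983232 az 86.33059011015986
[array([ 0.5759, -0.0017,  0.026 ]), array([ 0.547 , -0.0003,  0.026 ]), array([ 0.5392, -0.0618,  0.026 ]), array([ 0.5649, -0.0663,  0.026 ])]
tri (array([ 0.5764, -0.0047,  0.0282]), np.float64(0.0046372822290795725))
tri (array([ 0.5419, -0.0019,  0.022 ]), np.float64(0.007834055261849176))
mat T [ 0.4566 -0.2996]
top ((24.189655303955078, 33.77586364746094), (25.440261840820312, 55.89429473876953), 21.801406860351562) (381.40866117718815, 275.87923147301007) [ 0.4691 -0.2507  0.006 ]
scene ((46.75, 42.25), (32.526912689208984, 68.58935546875), 45.0) (153.09241952232605, 245.6092073381793) [ 0.4973 -0.2875  0.006 ]
clock 26.15 tcp [0.4051 0.2995 0.2379] az_y 0.07 open 0.0856 F [ 0.6  0.1 -0.1] ff 0.0 rows [-0.6695  0.3029 -0.004 ]
```

```bash
python3 -m creep '[-0.04,0.018,0,-0.06,1,-0.11,0.05,0,-0.16,1,-0.19,0.086,0,-0.26,1,-0.27,0.122,0,-0.36,1,-0.36,0.163,0,-0.46,1,-0.45,0.204,0,-0.57,1,-0.53,0.24,0,-0.68,1,-0.6,0.272,0,-0.79,1,-0.65,0.294,0,-0.89,1,-0.669,0.303,0,-0.961,1]'; python3 -m creep '[0,0,0,0,1,0,0,0,0,1,0,0,0,0,1]'
python3 -c "
from h import *
S=optics.snapshot('scene');T=optics.snapshot('top')
a=cv2.resize(S['color'][205:273,105:183],None,fx=5,fy=5,interpolation=cv2.INTER_CUBIC);b=cv2.resize(T['color'][245:325,362:442],None,fx=5,fy=5,interpolation=cv2.INTER_CUBIC)
cv2.imwrite('pics/m.png',np.hstack([np.vstack([a,np.zeros((60,390,3),np.uint8)]),b]))
go(.5565,-.035,.007)"
```

```text
clock: 27.4
tcp_pos: [0.5574, -0.036, 0.2373]
tool_rot: [0.028, 1.0, 0.0, -0.001]
ft_force: [0.6, -0.2, 0.1]
opening: 0.0854
finger_force: 0.0
clock: 27.78
tcp_pos: [0.5572, -0.0338, 0.2386]
tool_rot: [0.03, 1.0, 0.0, -0.0]
ft_force: [0.1, -0.7, -0.5]
opening: 0.0852
finger_force: 0.0
clock 27.88 tcp [ 0.5573 -0.0339  0.2388] az_y 86.55 open 0.0852 F [ 0.9  0.4 -0. ] ff 0.0 rows [ 0.0014 -0.0023  0.4636]
```

View pics/m.png

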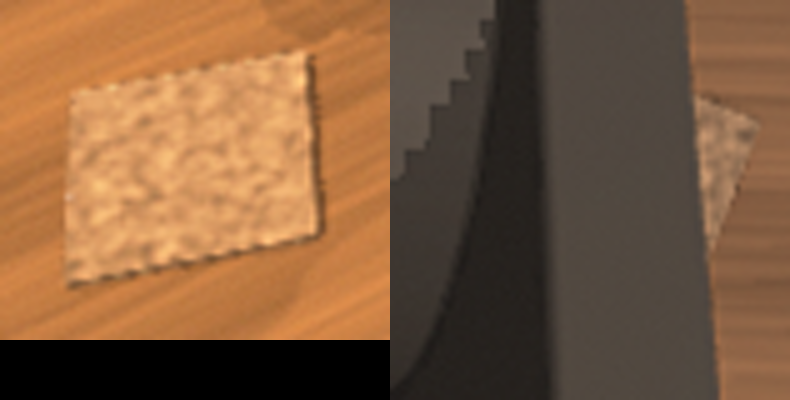

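The scene crop shows the mat's corners at (70,90), (307,55), (317,232) and (67,282). In the top view the arm hides most of the mat. I descend on the plane while computing the mat centre.

```bash
python3 -m creep '[0.001,-0.002,0.03,0,1,0.001,-0.002,0.1,0,1,0.001,-0.002,0.19,0,1,0.001,-0.002,0.28,0,1,0.001,-0.002,0.36,0,1,0.001,-0.002,0.41,0,1,0.001,-0.002,0.44,0,1,0.001,-0.002,0.455,0,1,0.001,-0.002,0.462,0,1,0.001,-0.002,0.462,0,1]'
python3 -c "
from h import *
S=optics.snapshot('scene');T=optics.snapshot('top')
s=[np.array(p)/5+(104.6,204.6) for p in((70,90),(307,55),(317,232),(67,282))]; t=[(370,298),(387,251),(434,264),(418,315)]
s=[s[0],s[1],s[2],s[3]]; t=[t[3],t[0],t[1],t[2]] and [(370,298),(387,251),(434,264),(418,315)]
print(np.mean([onz(S,u,.006)[:2] for u in s],0),np.mean([onz(T,u,.006)[:2] for u in t],0))
print([np.round(onz(S,u,.006)[:2],4) for u in s]);print([np.round(onz(T,u,.006)[:2],4) for u in t])
cv2.imwrite('pics/s4.png',cv2.resize(S['color'][130:250,180:320],None,fx=5,fy=5,interpolation=cv2.INTER_CUBIC))
go(.5565,-.035,.007)"
```

```text
clock: 29.12
tcp_pos: [0.5573, -0.0355, 0.0083]
tool_rot: [0.03, 1.0, -0.0, 0.0]
ft_force: [0.8, -0.1, -0.2]
opening: 0.0854
finger_force: 0.0
[ 0.4574401  -0.29842208] [ 0.45656518 -0.29955179]
[array([ 0.3785, -0.3333]), array([ 0.4261, -0.2227]), array([ 0.533 , -0.2636]), array([ 0.4921, -0.3741])]
[array([ 0.417, -0.225]), array([ 0.5275, -0.2627]), array([ 0.5005, -0.3731]), array([ 0.3813, -0.3374])]
clock 29.23 tcp [ 0.5574 -0.0355  0.0085] az_y 86.56 open 0.0853 F [ 0.5  0.3 -0.3] ff 0.0 rows [0.0018 0.0009 0.003 ]
```

View pics/s4.png

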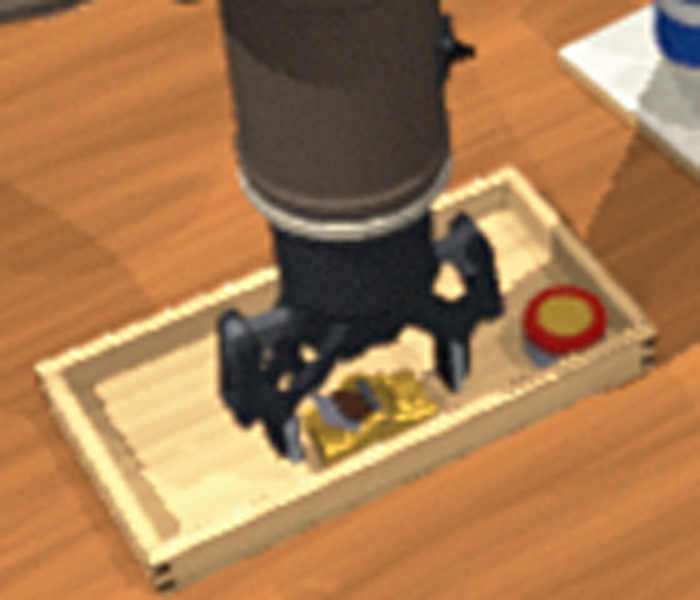

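The fingers straddle the plane's ends, with tips at crop (293,455) and (455,385) and the plane between (305,430) and (438,400). I close.

```bash
python3 -m creep '[0.001,0.001,0.004,0,1,0.001,0.001,0.004,0,1,0.001,0.001,0.004,0,0,0.001,0.001,0.004,0,0,0.001,0.001,0.004,0,0,0.001,0.001,0.004,0,0,0.001,0.001,0.004,0,0,0.001,0.001,0.004,0,0]'; python3 -m creep '[0,0,-0.01,0,0,0,0,-0.03,0,0,0,0,-0.07,0,0,0,0,-0.12,0,0,0,0,-0.17,0,0,0,0,-0.2,0,0,0,0,-0.2,0,0]'
python3 -c "
from h import *
S=optics.snapshot('scene')
cv2.imwrite('pics/s5.png',cv2.resize(S['color'][100:250,180:320],None,fx=4,fy=4,interpolation=cv2.INTER_CUBIC))
go(.457,-.299,.107)"
```

```text
clock: 30.22
tcp_pos: [0.5566, -0.0349, 0.0063]
tool_rot: [0.03, 1.0, -0.0, 0.0]
ft_force: [-2.7, -1.0, 11.7]
opening: 0.0604
finger_force: 62.6
clock: 31.1
tcp_pos: [0.5571, -0.035, 0.1068]
tool_rot: [0.03, 1.0, -0.0, 0.001]
ft_force: [0.8, 0.2, -2.4]
opening: 0.0607
finger_force: 65.4
clock 31.15 tcp [ 0.5566 -0.0349  0.1059] az_y 86.56 open 0.0605 F [-0.5  0.5 -2.2] ff 65.4 rows [ 0.1671 -0.5392 -0.0023]
```

View pics/s5.png

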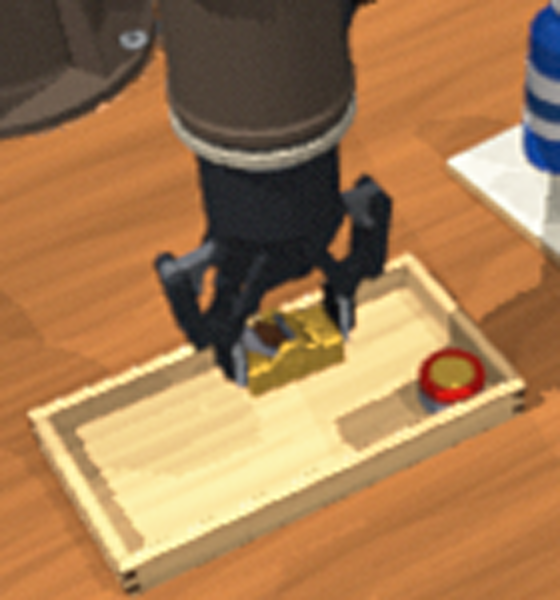

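The plane is lifted level between the pads, at crop (295,350). I carry it to the mat.

```bash
python3 -m creep '[0.01,-0.03,0,0,0,0.03,-0.09,0,0,0,0.05,-0.16,0,0,0,0.07,-0.23,0,0,0,0.093,-0.3,0,0,0,0.115,-0.37,0,0,0,0.136,-0.44,0,0,0,0.153,-0.495,0,0,0,0.164,-0.53,0,0,0,0.167,-0.539,0,0,0]'; python3 -m creep '[0,0,0,0,0,0,0,0,0,0,0,0,0.05,0,0,0,0,0.1,0,0,0,0,0.14,0,0,0,0,0.17,0,0,0,0,0.187,0,0,0,0,0.195,0,0,0,0,0.195,0,0]'; python3 -m creep '[0,0,0.002,0,0,0,0,0.002,0,0,0,0,0.002,0,0]'; python3 -c "
from h import *
go(.457,-.299,.006)"
```

```text
clock: 32.4
tcp_pos: [0.4562, -0.2996, 0.1053]
tool_rot: [0.031, 1.0, 0.0, -0.0]
ft_force: [-0.1, 1.2, -1.0]
opening: 0.0603
finger_force: 65.4
clock: 33.52
tcp_pos: [0.4571, -0.2989, 0.0084]
tool_rot: [0.03, 1.0, -0.0, 0.0]
ft_force: [-0.0, -1.2, -1.6]
opening: 0.0605
finger_force: 65.4
clock: 33.9
tcp_pos: [0.457, -0.299, 0.0075]
tool_rot: [0.03, 1.0, -0.0, 0.0]
ft_force: [-0.0, 0.8, -2.1]
opening: 0.0604
finger_force: 65.4
clock 33.90 tcp [ 0.457  -0.299   0.0075] az_y 86.56 open 0.0604 F [-0.   0.8 -2.1] ff 65.4 rows [ 0.0001 -0.      0.003 ]
```

```bash
python3 -m creep '[0,0,0.001,0,0,0,0,0.002,0,0,0,0,0.002,0,0]'; python3 -m creep '[0,0,0.001,0,0,0,0,0.001,0,0]'
```

```text
clock: 34.28
tcp_pos: [0.457, -0.2989, 0.0064]
tool_rot: [0.03, 1.0, -0.0, 0.0]
ft_force: [-1.0, 0.2, 3.8]
opening: 0.0604
finger_force: 65.8
clock: 34.52
tcp_pos: [0.457, -0.2989, 0.0064]
tool_rot: [0.03, 1.0, -0.0, 0.0]
ft_force: [-2.9, 2.7, 15.1]
opening: 0.0607
finger_force: 67.2
```

```bash
python3 -m creep '[0,0,-0.001,0,0,0,0,-0.001,0,1,0,0,-0.001,0,1,0,0,-0.001,0,1,0,0,-0.001,0,1,0,0,-0.001,0,1,0,0,-0.08,0,1,0,0,-0.2,0,1,0,0,-0.32,0,1,0,0,-0.42,0,1]'; python3 -m creep '[-0.005,0.03,-0.05,0.06,1,-0.014,0.09,-0.05,0.16,1,-0.025,0.17,-0.05,0.27,1,-0.037,0.25,-0.05,0.38,1,-0.049,0.33,-0.05,0.49,1,-0.06,0.41,-0.05,0.6,1,-0.07,0.48,-0.05,0.71,1,-0.08,0.54,-0.05,0.81,1,-0.086,0.585,-0.05,0.9,1,-0.089,0.605,-0.05,0.962,1]'; python3 -m creep '[0.03,-0.011,0,0,1,0.09,-0.034,0,0,1,0.17,-0.065,0,0,1,0.26,-0.1,0,0,1,0.35,-0.133,0,0,1,0.43,-0.163,0,0,1,0.5,-0.19,0,0,1,0.56,-0.213,0,0,1,0.59,-0.224,0,0,1,0.6,-0.228,0,0,1]'; python3 -m creep '[0,0,0,0,1,0,0,0,0,1]'
python3 -c "
from h import *
go(.4059,.3002,.1395)
S=optics.snapshot('scene');T=optics.snapshot('top')
cv2.imwrite('pics/t6.png',cv2.resize(T['color'][200:330,210:450],None,fx=3.3,fy=3.3,interpolation=cv2.INTER_CUBIC))"
```

```text
clock: 35.78
tcp_pos: [0.457, -0.299, 0.2183]
tool_rot: [0.03, 1.0, -0.0, 0.001]
ft_force: [1.2, -1.5, -0.4]
opening: 0.0851
finger_force: 0.0
clock: 37.02
tcp_pos: [0.5195, 0.0016, 0.2408]
tool_rot: [0.708, 0.706, 0.0, -0.0]
ft_force: [0.6, -1.3, -0.8]
opening: 0.085
finger_force: 0.0
clock: 38.28
tcp_pos: [0.4051, 0.3007, 0.2408]
tool_rot: [0.706, 0.708, -0.0, 0.0]
ft_force: [0.2, 0.5, -0.1]
opening: 0.0852
finger_force: 0.0
clock: 38.52
tcp_pos: [0.4059, 0.2997, 0.2408]
tool_rot: [0.707, 0.707, -0.0, 0.0]
ft_force: [-0.1, 0.2, -0.3]
opening: 0.0854
finger_force: 0.0
clock 38.52 tcp [0.4059 0.2997 0.2408] az_y -0.05 open 0.0854 F [-0.1  0.2 -0.3] ff 0.0 rows [0.0011 0.     0.2026]
```

View pics/t6.png

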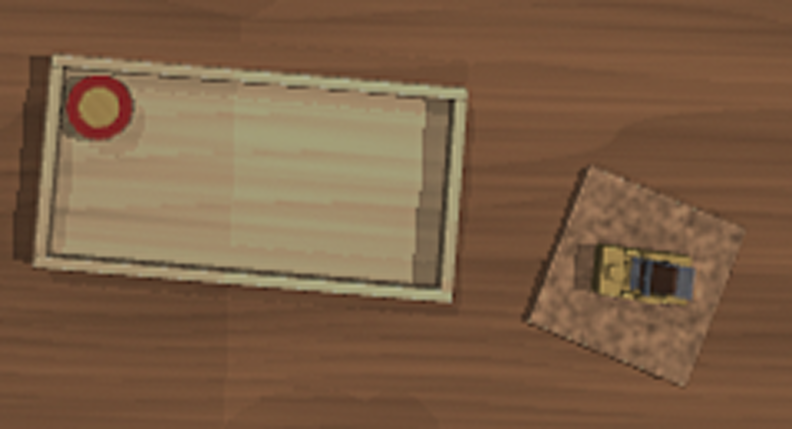

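The top crop shows the plane upright on the mat at about (645,274). The mat's corners are (588,167), (745,233), (685,385) and (527,320), and the tin is unmoved. I quantify the centring next.

```bash
python3 - <<'E'
from h import *
T=optics.snapshot('top')
f=lambda l,z:np.mean([onz(T,np.array(p)/3.3+(209.65,199.65),z)[:2] for p in l],0)
print('mat',f([(588,167),(745,233),(685,385),(527,320)],.006),'plane',f([(600,245),(598,297),(692,253),(690,303)],.026))
c=blob(T['color'],(15,110,60),(32,255,255),(380,265,425,300));r=cv2.minAreaRect(c);print(r,onz(T,r[0],.026))
E
```

```text
mat [ 0.45341394 -0.30006266] plane [ 0.45728533 -0.29990192]
((404.2231140136719, 283.21539306640625), (29.272197723388672, 16.744688034057617), 7.125016689300537) [ 0.4563371  -0.29791277  0.026     ]
```

```bash
python3 -m creep '[0.001,0,0.03,0,1,0.001,0,0.08,0,1,0.001,0,0.14,0,1,0.001,0,0.18,0,1,0.001,0,0.196,0,1,0.001,0,0.202,0,1,0.001,0,0.202,0,1,0.001,0,0.202,0,1]';python3 -m creep '[0,0,0,0,0,0,0,0,0,0,0,0,0,0,0,0,0,0,0,0,0,0,0,0,0,0,0,0,0,0,0,0,0,0,0]'
python3 -m creep '[0,0,-0.02,0,0,0,0,-0.06,0,0,0,0,-0.12,0,0,0,0,-0.17,0,0,0,0,-0.195,0,0,0,0,-0.2,0,0,0,0,-0.2,0,0]';python3 -c "
from h import *
go(.498,-.1041,.24)"
```

```text
clock: 39.67
tcp_pos: [0.4059, 0.3011, 0.1404]
tool_rot: [0.707, 0.707, 0.001, 0.0]
ft_force: [0.4, 0.7, -0.2]
opening: 0.0856
finger_force: 0.0
clock: 40.55
tcp_pos: [0.4055, 0.301, 0.1401]
tool_rot: [0.707, 0.707, 0.0, -0.0]
ft_force: [-3.1, 0.1, 7.5]
opening: 0.0308
finger_force: 58.7
clock: 41.42
tcp_pos: [0.4053, 0.3007, 0.2392]
tool_rot: [0.707, 0.707, -0.0, -0.0]
ft_force: [-0.5, 0.4, -1.5]
opening: 0.0305
finger_force: 59.6
clock 41.42 tcp [0.4053 0.3007 0.2392] az_y -0.01 open 0.0305 F [-0.5  0.4 -1.5] ff 59.6 rows [-0.8096  0.1856 -0.0013]
```

```bash
python3 -m creep '[-0.03,0.007,0,0,0,-0.11,0.025,0,0,0,-0.21,0.048,0,0,0,-0.32,0.073,0,0,0,-0.43,0.098,0,0,0,-0.54,0.124,0,0,0,-0.65,0.149,0,0,0,-0.74,0.169,0,0,0,-0.795,0.182,0,0,0,-0.809,0.185,0,0,0]'; python3 -m creep '[0,0,0,0,0,0,0,0,0,0,0,0,0.05,0,0,0,0,0.1,0,0,0,0,0.15,0,0,0,0,0.18,0,0,0,0,0.195,0,0,0,0,0.199,0,0,0,0,0.199,0,0,0,0,0.199,0,0]'; python3 -c "
from h import *
go(.498,-.1033,.136)"
```

```text
clock: 42.68
tcp_pos: [0.4975, -0.1057, 0.239]
tool_rot: [0.708, 0.706, -0.0, -0.0]
ft_force: [-0.8, 0.4, -2.2]
opening: 0.0307
finger_force: 59.6
clock: 43.92
tcp_pos: [0.4983, -0.1037, 0.1408]
tool_rot: [0.707, 0.707, 0.0, 0.0]
ft_force: [-0.3, 0.2, -1.9]
opening: 0.0302
finger_force: 59.7
clock 43.92 tcp [ 0.4983 -0.1037  0.1408] az_y -0.02 open 0.0302 F [-0.3  0.2 -1.9] ff 59.7 rows [ 0.0008 -0.0006  0.0097]
```

```bash
python3 -m creep '[0,0,0.003,0,0,0,0,0.005,0,0,0,0,0.007,0,0,0,0,0.007,0,0]';python3 -m creep '[0,0,0.001,0,0,0,0,0.002,0,0,0,0,0.002,0,0]'
```

```text
clock: 44.42
tcp_pos: [0.4979, -0.1036, 0.1367]
tool_rot: [0.707, 0.707, -0.0, -0.0]
ft_force: [0.8, 0.0, -1.9]
opening: 0.0306
finger_force: 59.7
clock: 44.8
tcp_pos: [0.498, -0.1037, 0.1361]
tool_rot: [0.707, 0.707, 0.0, 0.0]
ft_force: [-2.3, 0.1, 6.2]
opening: 0.0306
finger_force: 60.8
```

```bash
python3 -m creep '[0,0,0,0,0,0,0,0,0,1,0,0,0,0,1,0,0,0,0,1,0,0,0,0,1,0,0,0,0,1,0,0,-0.05,0,1,0,0,-0.13,0,1,0,0,-0.19,0,1,0,0,-0.21,0,1]';python3 -m creep '[0.03,0,0,0,1,0.11,-0.001,0,0,1,0.21,-0.002,0,0,1,0.32,-0.003,0,0,1,0.43,-0.004,0,0,1,0.54,-0.005,0,0,1,0.65,-0.006,0,0,1,0.74,-0.006,0,0,1,0.795,-0.006,0,0,1,0.808,-0.006,0,0,1]';python3 -m creep '[0,0,0,0,1,0,0,0,0,1,0,0,0,0,1]';python3 -c "
from h import *
go(.4948,.3003,.1396)"
```

```text
clock: 46.05
tcp_pos: [0.4987, -0.1038, 0.2424]
tool_rot: [0.707, 0.707, 0.001, 0.001]
ft_force: [0.7, 0.1, -0.2]
opening: 0.0854
finger_force: 0.0
clock: 47.3
tcp_pos: [0.4937, 0.3021, 0.2391]
tool_rot: [0.706, 0.708, -0.001, -0.0]
ft_force: [-0.2, -0.6, 0.3]
opening: 0.0852
finger_force: 0.0
clock: 47.68
tcp_pos: [0.4952, 0.2995, 0.2408]
tool_rot: [0.708, 0.707, -0.0, 0.0]
ft_force: [-0.7, -0.3, -0.1]
opening: 0.0853
finger_force: 0.0
clock 47.67 tcp [0.4952 0.2995 0.2408] az_y -0.08 open 0.0853 F [-0.7 -0.3 -0.1] ff 0.0 rows [ 0.0016 -0.0008  0.2024]
```

```bash
python3 -m creep '[0,0,0.03,0,1,0,0,0.08,0,1,0,0,0.14,0,1,0,0,0.18,0,1,0,0,0.196,0,1,0,0,0.202,0,1,0,0,0.202,0,1,0,0,0.202,0,1]';python3 -m creep '[0,0,0,0,0,0,0,0,0,0,0,0,0,0,0,0,0,0,0,0,0,0,0,0,0,0,0,0,0,0,0,0,0,0,0]'
python3 -m creep '[0,0,-0.02,0,0,0,0,-0.06,0,0,0,0,-0.12,0,0,0,0,-0.17,0,0,0,0,-0.195,0,0,0,0,-0.2,0,0,0,0,-0.2,0,0]'
```

```text
clock: 48.68
tcp_pos: [0.4954, 0.3006, 0.1405]
tool_rot: [0.707, 0.707, 0.001, 0.0]
ft_force: [-0.9, 0.1, 0.3]
opening: 0.0851
finger_force: 0.0
clock: 49.55
tcp_pos: [0.495, 0.3005, 0.1401]
tool_rot: [0.707, 0.707, 0.0, -0.0]
ft_force: [-1.4, -0.7, 5.5]
opening: 0.0306
finger_force: 58.8
clock: 50.42
tcp_pos: [0.4947, 0.3002, 0.2392]
tool_rot: [0.707, 0.707, -0.0, -0.0]
ft_force: [-0.1, 0.4, -3.1]
opening: 0.0304
finger_force: 59.7
```

```bash
python3 -m creep '[-0.03,0,0,0,0,-0.09,0.001,0,0,0,-0.17,0.002,0,0,0,-0.26,0.003,0,0,0,-0.35,0.005,0,0,0,-0.44,0.006,0,0,0,-0.53,0.007,0,0,0,-0.6,0.008,0,0,0,-0.635,0.008,0,0,0,-0.645,0.008,0,0,0]'; python3 -m creep '[0,0,0,0,0,0,0,0,0,0,0,0,0.05,0,0,0,0,0.1,0,0,0,0,0.15,0,0,0,0,0.18,0,0,0,0,0.195,0,0,0,0,0.199,0,0,0,0,0.199,0,0,0,0,0.199,0,0]'; python3 -m creep '[0,0,0.003,0,0,0,0,0.005,0,0,0,0,0.007,0,0,0,0,0.007,0,0]'
```

```text
clock: 51.68
tcp_pos: [0.4986, -0.0229, 0.2395]
tool_rot: [0.708, 0.706, -0.0, -0.0]
ft_force: [-1.2, 0.5, -2.5]
opening: 0.0304
finger_force: 59.6
clock: 52.92
tcp_pos: [0.4994, -0.0222, 0.1409]
tool_rot: [0.707, 0.707, 0.0, 0.0]
ft_force: [0.5, 1.0, -3.0]
opening: 0.0306
finger_force: 59.7
clock: 53.42
tcp_pos: [0.4989, -0.0221, 0.1367]
tool_rot: [0.707, 0.707, -0.0, -0.0]
ft_force: [-0.5, 0.0, -2.9]
opening: 0.0304
finger_force: 59.7
```

```bash
python3 -m creep '[0,0,0.001,0,0,0,0,0.002,0,0,0,0,0.002,0,0]'
```

```text
clock: 53.8
tcp_pos: [0.499, -0.0221, 0.1361]
tool_rot: [0.707, 0.707, 0.0, 0.0]
ft_force: [-1.9, 1.0, 5.8]
opening: 0.0306
finger_force: 60.9
```

```bash
python3 -m creep '[0,0,0,0,0,0,0,0,0,1,0,0,0,0,1,0,0,0,0,1,0,0,0,0,1,0,0,0,0,1,0,0,-0.05,0,1,0,0,-0.13,0,1,0,0,-0.19,0,1,0,0,-0.21,0,1]';python3 -m creep '[0.03,0.008,0,0,1,0.1,0.027,0,0,1,0.19,0.051,0,0,1,0.28,0.076,0,0,1,0.37,0.1,0,0,1,0.46,0.124,0,0,1,0.54,0.146,0,0,1,0.6,0.162,0,0,1,0.635,0.171,0,0,1,0.644,0.173,0,0,1]';python3 -m creep '[0,0,0,0,1,0,0,0,0,1,0,0,0,0,1]';python3 -m creep '[0,0,0.03,0,1,0,0,0.08,0,1,0,0,0.14,0,1,0,0,0.18,0,1,0,0,0.196,0,1,0,0,0.203,0,1,0,0,0.203,0,1,0,0,0.203,0,1]'; python3 -c "
from h import *
go(.5856,.3001,.1392)"
```

```text
clock: 55.05
tcp_pos: [0.4998, -0.0222, 0.2424]
tool_rot: [0.707, 0.707, 0.001, 0.001]
ft_force: [-0.2, 0.0, -0.2]
opening: 0.0854
finger_force: 0.0
clock: 56.3
tcp_pos: [0.5851, 0.3007, 0.2396]
tool_rot: [0.707, 0.707, -0.001, -0.0]
ft_force: [-0.2, -1.0, 0.1]
opening: 0.0856
finger_force: 0.0
clock: 56.68
tcp_pos: [0.5856, 0.2991, 0.241]
tool_rot: [0.708, 0.707, 0.0, 0.0]
ft_force: [0.3, 0.2, -0.6]
opening: 0.0852
finger_force: 0.0
clock: 57.68
tcp_pos: [0.586, 0.3001, 0.14]
tool_rot: [0.707, 0.707, 0.001, 0.0]
ft_force: [-0.1, 0.1, 0.0]
opening: 0.0854
finger_force: 0.0
clock 57.67 tcp [0.586  0.3001 0.14  ] az_y -0.02 open 0.0854 F [-0.1  0.1  0. ] ff 0.0 rows [ 0.0001 -0.0007  0.0016]
```

```bash
python3 -m creep '[0,0,0,0,0,0,0,0,0,0,0,0,0,0,0,0,0,0,0,0,0,0,0,0,0,0,0,0,0,0,0,0,0,0,0]'
python3 -m creep '[0,0,-0.02,0,0,0,0,-0.06,0,0,0,0,-0.12,0,0,0,0,-0.17,0,0,0,0,-0.195,0,0,0,0,-0.2,0,0,0,0,-0.2,0,0]'; python3 -m creep '[-0.02,-0.007,0,0,0,-0.06,-0.02,0,0,0,-0.12,-0.04,0,0,0,-0.19,-0.063,0,0,0,-0.26,-0.087,0,0,0,-0.33,-0.11,0,0,0,-0.4,-0.134,0,0,0,-0.45,-0.15,0,0,0,-0.48,-0.16,0,0,0,-0.488,-0.163,0,0,0]'; python3 -m creep '[0,0,0,0,0,0,0,0,0,0,0,0,0.05,0,0,0,0,0.1,0,0,0,0,0.15,0,0,0,0,0.18,0,0,0,0,0.195,0,0,0,0,0.199,0,0,0,0,0.199,0,0,0,0,0.199,0,0]'; python3 -m creep '[0,0,0.003,0,0,0,0,0.005,0,0,0,0,0.007,0,0,0,0,0.007,0,0]'
```

```text
clock: 58.55
tcp_pos: [0.5855, 0.2999, 0.1396]
tool_rot: [0.707, 0.707, 0.0, -0.0]
ft_force: [-2.5, 0.3, 5.3]
opening: 0.0302
finger_force: 58.9
clock: 59.42
tcp_pos: [0.5852, 0.2997, 0.2385]
tool_rot: [0.707, 0.707, -0.0, -0.0]
ft_force: [-0.4, -0.4, -4.2]
opening: 0.0305
finger_force: 59.9
clock: 60.68
tcp_pos: [0.5035, 0.0549, 0.2393]
tool_rot: [0.708, 0.707, -0.0, 0.0]
ft_force: [-0.2, -0.0, -3.4]
opening: 0.0305
finger_force: 59.9
clock: 61.92
tcp_pos: [0.5044, 0.0559, 0.1404]
tool_rot: [0.707, 0.707, 0.0, 0.0]
ft_force: [0.4, 0.0, -3.2]
opening: 0.0303
finger_force: 59.9
clock: 62.42
tcp_pos: [0.5039, 0.0559, 0.1362]
tool_rot: [0.707, 0.707, -0.0, -0.0]
ft_force: [0.1, 0.1, -3.6]
opening: 0.0303
finger_force: 59.9
```

```bash
python3 -m creep '[0,0,0.001,0,0,0,0,0.002,0,0,0,0,0.002,0,0]'; python3 -m creep '[0,0,0.001,0,0,0,0,0.001,0,0]'
```

```text
clock: 62.8
tcp_pos: [0.5041, 0.0559, 0.1356]
tool_rot: [0.707, 0.707, 0.0, 0.0]
ft_force: [-2.8, -0.2, 4.0]
opening: 0.0302
finger_force: 61.0
clock: 63.05
tcp_pos: [0.5041, 0.0559, 0.1355]
tool_rot: [0.707, 0.707, 0.0, 0.0]
ft_force: [-4.8, -0.6, 15.6]
opening: 0.0303
finger_force: 62.1
```

Contact. I release, lift, move aside (+y) and check.

```bash
python3 -m creep '[0,0,-0.001,0,0,0,0,-0.001,0,1,0,0,-0.001,0,1,0,0,-0.001,0,1,0,0,-0.001,0,1,0,0,-0.001,0,1,0,0,-0.05,0,1,0,0,-0.13,0,1,0,0,-0.19,0,1,0,0,-0.21,0,1]';python3 -m creep '[0.05,0,0,0,1,0.13,0,0,0,1,0.23,0,0,0,1,0.33,0,0,0,1,0.43,0,0,0,1,0.53,0,0,0,1,0.62,0,0,0,1,0.68,0,0,0,1,0.7,0,0,0,1,0.7,0,0,0,1]'
python3 - <<'E'
from h import *
S=optics.snapshot('scene');T=optics.snapshot('top')
t0=cv2.imread('pics/top0.png')
for n,lo,hi,bx in(('oil',(0,0,0),(180,255,50),(236,252,256,275)),('glue',(5,120,150),(15,255,255),(274,255,298,280)),('spirit',(0,0,120),(180,70,255),(314,255,342,285))):
    a,b=[cv2.fitEllipse(blob(i,lo,hi,bx))[0] for i in(t0,T['color'])]; print(n,np.round(onz(T,b,.166)-onz(T,a,.166),4))
a=cv2.resize(S['color'][120:300,90:360],None,fx=2,fy=2);b=cv2.resize(T['color'][190:330,200:450],None,fx=2.16,fy=2.16)
cv2.imwrite('pics/end.png',np.vstack([a,b[:240]]) if a.shape[1]==b.shape[1] else a)
s=arm.get_state();print(s['clock'],s['tcp_pos'],s['ft_force'])
E
```

```text
clock: 64.3
tcp_pos: [0.5048, 0.0559, 0.2414]
tool_rot: [0.707, 0.707, 0.001, 0.001]
ft_force: [0.1, 0.4, -0.2]
opening: 0.0855
finger_force: 0.0
clock: 65.55
tcp_pos: [0.5038, 0.4056, 0.239]
tool_rot: [0.707, 0.707, -0.001, -0.0]
ft_force: [0.4, 0.4, -0.4]
opening: 0.0853
finger_force: 0.0
oil [0.0009 0.0002 0.    ]
glue [0.0004 0.0004 0.    ]
spirit [ 0.0006 -0.0006  0.    ]
65.65 [0.50402217 0.40476779 0.23944017] [-0.15772129 -0.03192603  0.85778564]
```

View pics/end.png

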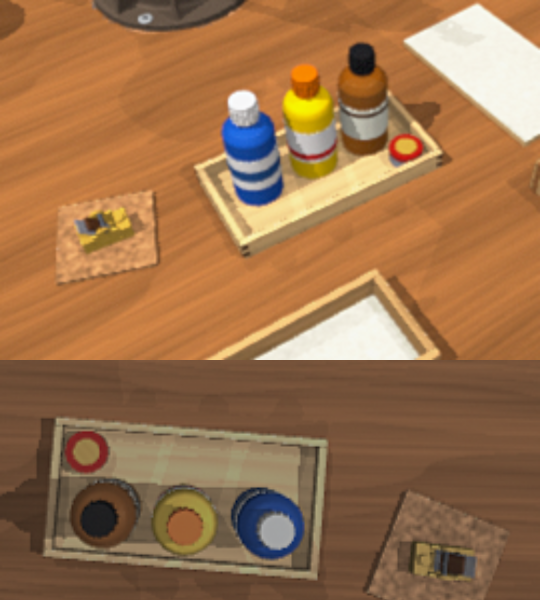

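All three bottles are upright, within 1 mm of where they stood at the start (caps at (242,105), (305,80) and (361,57)). The plane is on the mat at (105,228), and the bystanders in view look unmoved. I hand in.

```bash
python3 -c "
from bench import close_job
print(close_job())"
```

```text
the job is handed in; nothing more can be done
None
```

The job is handed in, done in the order you asked: the plane is on its sole within about 4 mm of the cork mat's middle, all three bottles stand upright in the tray within 1 mm of their original spots, and I moved none of the tin, the mallet or the box.

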